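Power the cordless curing box and hold its sprung lid open for loading

TASK

Get the cordless curing box ready for me to load: first, with its lid still shut, slide the battery, low nose first, along the shoe beside the box until it clicks fully home, and let go of it. Then raise the sprung lid to 60 degrees from shut and finish while still holding it there, steady, in the gripper's fingers; do not let go, because the lid falls shut by itself. Leave the adapter, jars and glass where they are.

Things in the scene. Friction and masses are not known exactly. Their poses are not given: they have to be found in the camera images.
- curing_box: Fixed bench unit; origin at the centre of its underside, x front (robot side) to back, y left, z up; yaw within 0.2 rad. Grey plinth 250 (x) x 310 (y) x 20 mm; on its right a white box 190 x 170 x 90 mm (centre x +20, y -65; rim z 110 mm) shut by an aluminium lid, on its left (y +105 mm) the battery shoe. The plinth is a flat ledge from its front edge (x -125) to the shoe's mouth (x -35 mm)
- battery_seat (a point): Where the centre of the battery's underside is when fully home: on the plinth's top, at curing_box x +15, y +105, z +20 mm; axes as curing_box, the battery slides to +x. The detent is a sprung ball in each shoe wall, 22 mm ahead of this point; pushing past it takes about 5 to 15 N. A rigid end stop 35 mm tall stands 1 mm beyond home
- shoe_mouth (a point): Middle of the shoe's mouth on the plinth's top, 50 mm before battery_seat. The shoe is a straight channel along x, 90 mm long, 65 mm wide inside; walls 8 mm thick, tops 15.5 mm above the plinth; inward lips, underside 10.5 mm above the plinth, leave a 51 mm gap. Flared guides reach 20 mm to the front of the mouth. Rest the battery on the ledge before it, then slide
- battery: Loose grey battery, about 350 g, 80 (x) x 62 (y) x 60 mm; origin at the centre of its underside, x to its low nose. Foot flange 62 wide, 8 high, a notch each side 22 mm ahead of centre. Above it the body is 46 mm wide (grip across y): 60 mm tall for x -40 to +20, nose 30 mm tall to x +40. Starts upright on the bench left or right of curing_box, nose away from the robot within 0.9 rad
- battery_nose (a point): Middle of the battery's nose end, 40 mm ahead of its origin and 4 mm above its underside
- lid (a joint): Opening angle of the lid in rad: 0 shut, 1.047 = 60 degrees, stop at 1.396 (80 degrees). Weight and a spring shut it from everywhere; at the bar it takes about 2 to 6 N to raise or hold it
- lid_bar (a point): Middle of the lid's bar handle: round steel bar, 12 mm thick, 100 mm between its two posts, along curing_box y, its axis 36 mm above the lid's upper face. With the lid shut it lies 160 mm in front of and 45 mm above the hinge axis, 40 mm behind the lid's front edge. Rigid with the lid; it can turn between pads that close along curing_box x
- lid_hinge (a point): Middle of the hinge axis, parallel to curing_box y, at the back of the box: curing_box x +115, y -65, z +110 mm. The lid is 200 (x) x 176 (y) x 8 mm; its front edge swings up and back, away from the robot
- adapter: Bystander, to be left alone: a plain block-shaped power adapter, 100 x 66 x 40 mm, grey plastic like the battery but with no foot flange and no low nose; origin at the centre of its underside
- jar_tall: Bystander, to be left alone: white paint jar with a lid, 66 mm across, 85 mm tall; origin at the centre of its underside
- jar_mid: Bystander, to be left alone: white paint jar with a lid, 60 mm across, 65 mm tall; origin at the centre of its underside
- jar_low: Bystander, to be left alone: white paint jar with a lid, 64 mm across, 45 mm tall; origin at the centre of its underside
- water_glass: Bystander, to be left alone: open drinking glass, 72 mm across, 90 mm tall; origin at the centre of its underside

How it is judged (in metres and radians):
On the way:
1. the battery is fully home in its shoe, nose first, and let go, while the lid is still shut (x of battery_nose in the frame of battery_seat between 0.0365 and 0.0435 m and y of battery_nose in the frame of battery_seat between -0.004 and 0.004 m and z of battery_nose in the frame of battery_seat below 0.008 m and angle between the x axis of battery and the x axis of battery_seat, either way round below 0.07 rad and angle between battery's own z axis and vertical below 0.07 rad and contact force between the fingers and battery below 0.1 N and value of joint lid below 0.1 rad), for 0.3 s.
At the end, for the whole second after the job is handed in: The battery is still home in its shoe (within 3.5 mm along it, 4 mm across, turned or tilted less than 4 degrees) and not touched; the lid stands still at 60 degrees, give or take 6, carried by the gripper's fingers (more than 0.5 N) and by nothing else; the program ends holding it so (x of battery_nose in the frame of battery_seat between 0.0365 and 0.0435 m and y of battery_nose in the frame of battery_seat between -0.004 and 0.004 m and z of battery_nose in the frame of battery_seat below 0.008 m and angle between the x axis of battery and the x axis of battery_seat, either way round below 0.07 rad and angle between battery's own z axis and vertical below 0.07 rad and linear speed of battery below 0.02 m/s and contact force between each of the fingers, lid and battery below 0.1 N and value of joint lid between 0.942 and 1.152 rad and velocity of joint lid between -0.05 and 0.05 rad/s and contact force between the fingers and lid above 0.5 N and contact force between lid and adapter below 0.1 N and contact force between lid and jar_tall below 0.1 N and contact force between lid and jar_mid below 0.1 N and contact force between lid and jar_low below 0.1 N and contact force between lid and water_glass below 0.1 N); the arm keeps its last pose, push and grip.
It fails at once if the adapter, a jar or the glass is moved by more than 40 mm (distance of any of adapter, jar_tall, jar_mid, jar_low, water_glass from where it was at the start of the episode above 0.04 m).
It also fails if it takes over 58 s, if anything falls off the work surface, if the arm or the gripper's body presses on something with over 40 N, if the wrist force passes 120 N, or if a joint passes its speed limit or range.

ROBOT

A 6-joint arm with a two-finger parallel gripper is mounted at the origin on the work surface. World frame = base frame: x ahead of the robot, y to its left, z up, the work surface at z = 0. Lengths are in mm, angles in degrees, forces in N, time in s.
With the tool pointing down it reaches from about 325 to 925 mm from the base axis. Payload 3.1 kg.
Tool frame: the origin (TCP) lies at the very end of the fingers, on their centre line; the grasp point (between the pads) lies grasp_offset behind it (grasp_offset is the distance from the TCP to the grasp point, in mm); z points along the fingers, x is the direction in which the jaws open and shut, and the axes are right-handed (so a half turn about z gives the same grasp; the last joint's range is limited). The gripper opens to 85 mm and grips with 20 to 120 N. Pads are 22 mm wide; open, the fingers measure 114 mm over their backs; the gripper's body (76 mm by 85 mm) begins 54 mm behind the grasp point. The pads swing forward as they close: fully open they stand 13 mm farther back than shut.
Start: joints at [-78.679, 12.427, 92.441, -0, 75.132, -6.429], TCP at [190.564, -595.252, 231.3] pointing down, gripper open.
Joint ranges: [-157.48, 157.48], [-44.54, 120.13], [17.64, 146.25], [-64.5, 244.5], [7.68, 150.69], [-147.95, 147.95]. Speed limits (degrees/s): [159.86, 159.86, 180, 180, 180, 180].

INTERFACE

Orientations are given as [roll, pitch, yaw] about the fixed x, y, z axes, in that order (R = Rz(yaw) Ry(pitch) Rx(roll)).
In Python, from station import * gives the robot as it stands. Calls block until the motion is done:
- goto(position, orientation): joint-space move of the TCP to a pose.
- move_l(position, attitude=None, speed=150): straight line of the TCP; attitude=None keeps the orientation; speed is the mean speed in mm/s.
- move_j(angles): joint-space move.
- grip(opening, squeeze=None): finger opening in mm; squeeze is the grip in N (None keeps the last); returns when the fingers have stopped.
- wait(seconds).
- solve_ik(position, orientation): joint angles nearest the present ones, or None.
- get_obs(): the state.
- get_image(name): name is "scene" or "top"; returns the picture (480x640x3 uint8, red, green, blue); there is no depth.
- get_calibration(name): a dict with "fx", "fy", "cx", "cy" (pixels), "R" (3x3) and "t" (3): a world point X has camera coordinates R X + t. Camera axes: x right, y down, z forward; pixel columns grow to the right and rows downward; lengths in mm; the calibration is good to about 2 mm. A picture is of the moment at which its call begins. get_calibration takes no time and is no camera call.
A pose or a line that the arm cannot do raises Unreachable and nothing moves.
- sign_off(): hands the job in, once; it reports no verdict.
Trained networks look in the newest picture that a camera, given by its name, has taken for a name from the list of things; names that differ only in an ending like _2 or _b are one class to them, and where a whole thing is asked for, a point or a joint stands for the part that bears it (a point fixed in the world has none). Each returns a list of dicts, best first, with "score" (0 to 1); they miss things now and then, are a little off and sometimes report something else, mostly with a low value. They report only what shows in the picture. A call takes as long as a camera call.
- spot_in(name, camera): "extent" ([centre column, centre row, width, height] in pixels, round what is visible of it).
- regions_of(name, camera): "region" (480x640 bool, what is visible of it) and "extent" ([centre column, centre row, width, height] in pixels, round what is visible of it).
The state is a dict: "t": time; "joint_pos": joint angles; "qvel": joint speeds; "effort": joint torques, N m; "tcp_pos": TCP position; "ee_rot": TCP orientation; "wrist_force": force on the tool from outside, world axes, zero at the start; "moment": the same for the moment, N m; "grip_width": finger opening in mm.
Only numpy, scipy, OpenCV 4.12 (cv2) and the standard library are available. Lean on these libraries where they do the work, as an engineer would, in place of code of your own. Each camera call takes 0.05 s, during which the arm holds its last target. There are 200 camera calls.

## Working session

There is one attempt and no reset: what is moved stays moved. The work goes in short steps, each a Python script; the robot and the scene stay as the last script left them, time stands still between calls to the robot, and variables do not carry over. Pictures are saved under pics/ and viewed, about 8 in all and at most 12, crops included, and the job is handed in when it is done.

```bash
ls; mkdir -p pics
python3 - <<'E'
from station import *
import cv2,numpy as np
o=get_obs(); print(o)
for c in("scene","top"):
    im=get_image(c); cv2.imwrite(f"pics/{c}0.png",im[:,:,::-1]); k=get_calibration(c); print(c,k)
    for n in("curing_box","battery","adapter","lid_bar","jar_tall","jar_mid","jar_low","water_glass"):
        print(n,[(round(d["score"],2),np.round(d["extent"]).tolist()) for d in spot_in(n,c)[:2]])
try: print(grasp_offset)
except Exception as e: print(e)
E
```

```text
pics
{'t': 0.0, 'joint_pos': array([-7.86780568e+01,  1.24774671e+01,  9.25304744e+01,  7.40549707e-05,
        7.51307303e+01, -6.43046647e+00]), 'qvel': array([-0.03603541,  0.08953719, -0.06128552, -0.00820079,  0.06901939,
        0.08009505]), 'effort': array([ 3.67338987e-05, -3.96845090e+01, -3.03851044e+01, -2.05928736e-04,
        9.66201973e-03, -8.70512537e-06]), 'tcp_pos': array([ 190.40419906, -594.42473218,  229.94239062]), 'ee_rot': array([-1.79984398e+02,  1.37791326e-01, -7.22475907e+01]), 'wrist_force': array([ 0.47535644,  0.23736504, -0.54816573]), 'moment': array([-0.01291204,  0.02001349, -0.02819795]), 'grip_width': 85.60589439929606}
scene {'fx': 457.7148935114287, 'fy': 457.7148935114287, 'cx': 318.651476039571, 'cy': 242.74089404437694, 'R': array([[-0.67403048,  0.73870117,  0.00186837],
       [ 0.41660314,  0.38221722, -0.82483442],
       [-0.61002028, -0.55518517, -0.56537128]]), 't': array([ 383.81905522, -137.28667405, 1529.82054645])}
curing_box [(0.77, [334.0, 274.0, 152.0, 134.0])]
battery [(0.67, [479.0, 321.0, 39.0, 46.0]), (0.65, [331.0, 273.0, 
[... 521 characters left out ...]
558],
       [-0.97880549, -0.02691822, -0.20301532],
       [ 0.20283397,  0.00933332, -0.97916866]]), 't': array([9.60153078e-01, 6.06940178e+02, 1.15428679e+03])}
curing_box [(0.59, [309.0, 262.0, 139.0, 114.0])]
battery [(0.88, [163.0, 304.0, 28.0, 33.0])]
adapter [(0.85, [458.0, 305.0, 34.0, 46.0]), (0.66, [337.0, 255.0, 85.0, 92.0])]
lid_bar [(0.81, [335.0, 252.0, 82.0, 94.0]), (0.37, [482.0, 247.0, 31.0, 32.0])]
jar_tall [(0.94, [480.0, 250.0, 32.0, 33.0])]
jar_mid [(0.72, [151.0, 243.0, 31.0, 29.0]), (0.42, [308.0, 263.0, 138.0, 117.0])]
jar_low [(0.58, [437.0, 205.0, 29.0, 25.0]), (0.52, [165.0, 302.0, 31.0, 34.0])]
water_glass [(0.57, [202.0, 195.0, 32.0, 34.0])]
18.700000000000003
```

View both.

Run:
```python
import cv2
a=cv2.imread("pics/top0.png")[160:350,120:520]; cv2.imwrite("pics/v1.png",cv2.resize(a,None,fx=2,fy=2,interpolation=2))
a=cv2.imread("pics/scene0.png")[190:390,190:510]; cv2.imwrite("pics/v2.png",cv2.resize(a,None,fx=2.5,fy=2.5,interpolation=2))
```

```text
(no output)
```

View pics/v1.png

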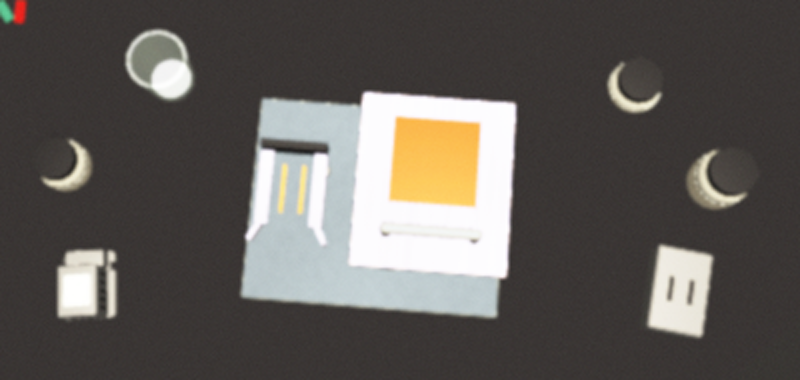

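View pics/v2.png

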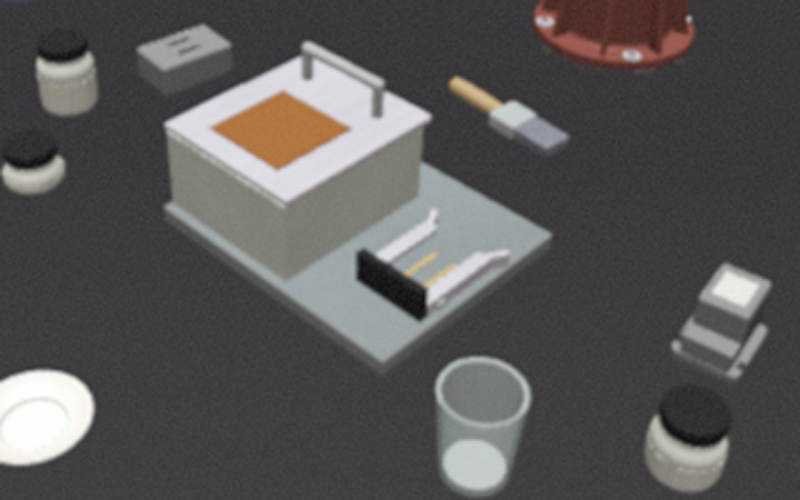

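```bash
cat > h.py <<'E'
import numpy as np
from scipy.optimize import least_squares
from station import *
K={c:get_calibration(c) for c in("top","scene")}
def proj(c,X):
    k=K[c]; p=np.atleast_2d(X)@np.array(k["R"]).T+k["t"]
    return np.c_[k["fx"]*p[:,0]/p[:,2]+k["cx"],k["fy"]*p[:,1]/p[:,2]+k["cy"]]
def place(p,X):
    x,y,a=p; X=np.atleast_2d(np.array(X,float)); c,s=np.cos(a),np.sin(a)
    return np.c_[x+c*X[:,0]-s*X[:,1],y+s*X[:,0]+c*X[:,1],X[:,2]]
def fit(views,p0):
    f=lambda p:np.concatenate([(proj(c,place(p,m))-u).ravel() for c,m,u in views])
    r=least_squares(f,p0,loss="soft_l1"); return r.x,f(r.x).reshape(-1,2)
top=lambda l:np.array(l)/2+[120,160]
sce=lambda l:np.array(l)/2.5+[190,190]
E
cat > fit0.py <<'E'
from h import *
bx=[("top",[(-125,155,20),(-125,-155,10),(125,155,20),(115,23,119),(115,-153,119),(-85,-153,119),(-85,23,119),(-45,-15,155),(-45,-115,155)],
 top([(243,297),(497,316),(263,98),(364,92),(516,102),(505,277),(349,265),(382,228),(478,235)])),
 ("scene",[(-125,155,20),(125,155,20),(125,-155,20),(-85,23,119),(115,23,119),(115,-153,119),(-45,-15,155),(-45,-115,155)],
 sce([(551,236),(382,360),(166,212),(431,118),(287,207),(167,125),(382,84),(306,46)]))]
ba=[("top",[(-40,23,60),(20,23,60),(20,-23,60),(-40,-23,60)],top([(58,319),(58,265),(97,264),(99,318)])),
 ("scene",[(20,-23,60),(20,23,60),(-40,23,60),(-40,-23,60),(40,-31,8),(40,31,8),(-40,31,8)],sce([(702,297),(748,312),(770,284),(731,264),(674,347),(739,374),(767,328)]))]
for n,v,p0 in(("box",bx,(600,0,0)),("bat",ba,(520,300,0))):
    for s in(v,v[:1],v[1:]):
        p,r=fit(s,p0); print(n,p.round(3),"rms",np.sqrt((r**2).mean()).round(2))
    p,r=fit(v,p0); print(r.round(1).tolist())
E
python3 fit0.py
```

```text
box [ 5.53754e+02  2.91550e+01 -4.80000e-02] rms 1.17
box [ 5.54058e+02  2.73950e+01 -4.80000e-02] rms 0.66
box [ 5.55471e+02  3.33490e+01 -5.20000e-02] rms 1.11
[[-1.9, 0.4], [-0.9, 0.9], [-1.4, -0.1], [-0.9, 0.1], [-0.8, 0.6], [0.2, -0.1], [-0.6, -0.1], [1.1, -0.2], [-1.0, -0.3], [0.1, -1.5], [0.1, 0.2], [-1.9, -2.8], [-0.3, -1.7], [-0.8, -2.7], [-1.7, -1.0], [-2.3, -0.1], [-0.3, 0.5]]
bat [4.45478e+02 3.77479e+02 1.07000e-01] rms 1.49
bat [ 445.836  373.943 -144.422] rms 0.57
bat [4.45366e+02 3.80228e+02 8.20000e-02] rms 1.39
[[-1.1, 0.0], [-1.5, 1.3], [-1.4, 0.2], [-1.9, -1.1], [-2.0, -0.7], [0.2, 1.9], [0.5, -1.9], [-3.9, -1.9], [-1.8, -0.1], [-0.8, 1.1], [0.1, -1.2]]
```

Run:
```python
from h import *
import cv2
p=np.array([445.6,376.5,0.1]); c=place(p,[(-10,0,0)])[0]; yaw=np.degrees(p[2])-90
move_l([190,-595,330],speed=300)
goto([c[0],c[1],200],[180,0,yaw])
move_l([c[0],c[1],24],speed=150)
o=get_obs();print(o["t"],o["tcp_pos"],o["ee_rot"],o["wrist_force"])
grip(40,60); wait(.2)
o=get_obs();print(o["t"],o["tcp_pos"],o["grip_width"],o["wrist_force"],o["joint_pos"])
move_l([c[0],c[1],130],speed=150); wait(.3)
o=get_obs();print(o["t"],o["tcp_pos"],o["ee_rot"],o["grip_width"],o["wrist_force"])
for s in("scene","top"):
    im=get_image(s)[:,:,::-1]; cv2.imwrite(f"pics/{s}1.png",im)
a=cv2.imread("pics/top1.png")[200:360,100:220]; b=cv2.imread("pics/scene1.png")[200:360,420:540]
cv2.imwrite("pics/v3.png",cv2.resize(np.hstack([a,b]),None,fx=3.3,fy=3.3,interpolation=2))
```

```text
6.2167 [436.59855717 376.14244358  25.14067637] [-1.79882761e+02  6.26494893e-02 -8.42690860e+01] [ 0.90165815 -0.83132768 -0.52397381]
6.8667 [436.41007444 375.94493641  24.90620862] 45.315502532607915 [-0.53580441 -0.68744265  5.68710221] [ 3.37675171e+01  2.14284753e+01  1.06051505e+02 -1.05534031e-02
  5.24279453e+01  1.18041580e+02]
8.025 [435.12607693 375.13438419 128.94784761] [ 1.79906225e+02 -4.92783096e-02 -8.42714015e+01] 45.38691910442961 [-0.34220073 -0.78384    -3.04205875]
```

View pics/v3.png

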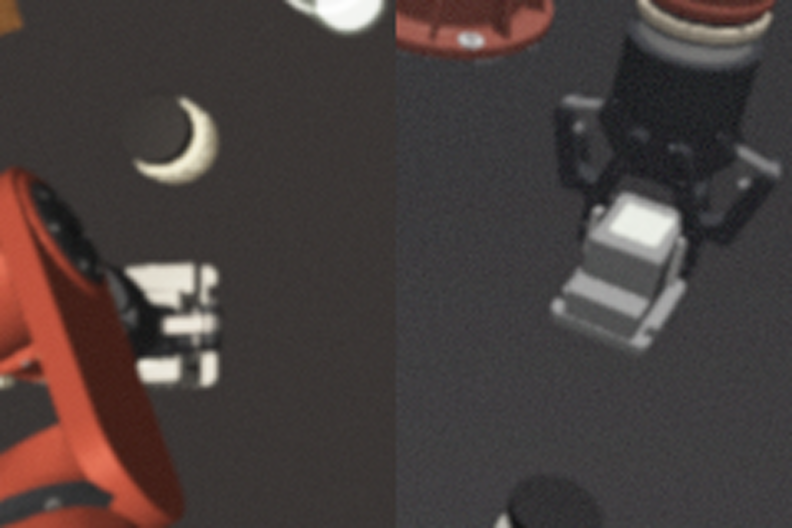

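Run:
```python
from h import *
q=lambda l:np.array(l)/3.3+[300,200]
m=np.array([(40,-31,8),(40,31,8),(-40,31,8),(20,-23,60),(20,23,60),(-40,23,60)],float)+[0,0,104]
v=("scene",m,q([(551,308),(645,349),(686,284),(590,232),(650,258),(680,212)]))
p,r=fit([v],(446,376,.1));print(p.round(3),r.round(1).tolist())
t=("top",np.array([(40,-31,112),(-40,-31,112.)]),np.array([(217,264),(217,387)])/3.3+[100,200])
p2,r2=fit([t],(446,376,.1));print(p2.round(3),r2.round(1).tolist())
# grip-based truth
print(place((435.13,375.13,np.radians(5.73)),[(10,0,0)]))
```

```text
[4.44975e+02 3.76919e+02 1.13000e-01] [[-0.8, 0.0], [-0.2, -0.8], [-0.6, -1.2], [-0.7, 0.4], [3.2, 0.7], [3.2, 0.3]]
[4.46292e+02 3.74180e+02 8.50000e-02] [[0.0, 0.8], [-0.0, -0.8]]
[[445.0800343  376.12840746   0.        ]]
```

```bash
cat >> h.py <<'E'
BOX=np.array([553.5,29.5,-0.048]); YB=np.degrees(BOX[2])-90
def go_l(target,rpy=None,speed=80,n=2):
    """line move, then re-aim so the measured tcp hits the target"""
    target=np.array(target,float); cmd=target.copy()
    move_l(cmd,rpy,speed=speed)
    for _ in range(n):
        wait(.15); cmd=cmd+(target-get_obs()["tcp_pos"]); move_l(cmd,rpy,speed=40)
    return cmd
def say(*a):
    o=get_obs(); print(*a,round(o["t"],2),o["tcp_pos"].round(1),o["ee_rot"].round(1),round(o["grip_width"],1),o["wrist_force"].round(1),flush=True); return o
E
python3 - <<'E'
from h import *
import cv2
g=lambda x,z,dy=0:place(BOX,[(x-10,105+dy,z)])[0]   # tcp for battery centre at box x
move_l([435.65,375.5,150],speed=150)
goto(g(-98,150),[180,0,YB])
cmd=go_l(g(-98,49),[180,0,YB],speed=120)
o=say("above")
F0=o["wrist_force"][2]
while get_obs()["wrist_force"][2]-F0<4 and cmd[2]>40:
    cmd=cmd-[0,0,.5]; move_l(cmd,speed=20)
say("down"); print("cmd",cmd.round(2))
for s in("scene","top"):
    im=get_image(s)[:,:,::-1]; cv2.imwrite(f"pics/{s}2.png",im)
a=cv2.imread("pics/top2.png")[190:330,220:360]; b=cv2.imread("pics/scene2.png")[220:360,320:460]
cv2.imwrite("pics/v4.png",cv2.resize(np.hstack([a,b]),None,fx=2.85,fy=2.85,interpolation=2))
E
```

```text
above 11.14 [451.  139.6  49.1] [-180.     0.   -92.8] 45.7 [ 0.4 -0.4 -3. ]
down 13.39 [450.7 139.6  44.9] [180.   -0.  -92.8] 45.4 [-3.2 -1.   3.4]
cmd [450.66 139.58  44.44]
```

View pics/v4.png

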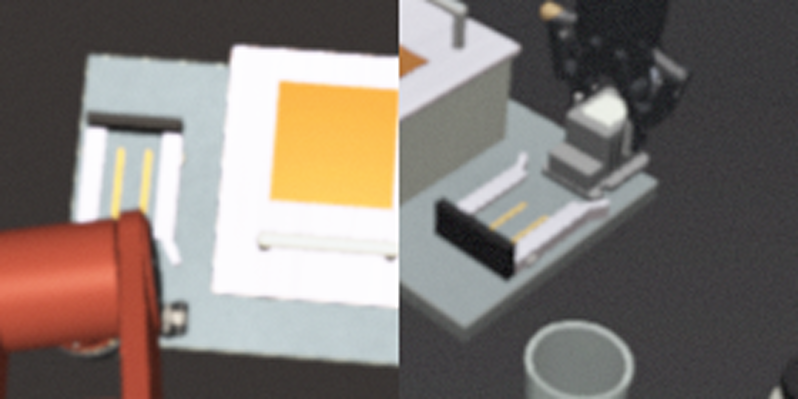

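Run:
```python
from h import *
ex=place(BOX*[0,0,1],[(1,0,0)])[0]; ey=place(BOX*[0,0,1],[(0,1,0)])[0]
cmd=np.array([450.66,139.58,44.9]); 
loc=lambda o:((o["tcp_pos"]-place(BOX,[(0,105,0)])[0])@ex+10,(o["tcp_pos"]-place(BOX,[(0,105,0)])[0])@ey)
for i in range(32):
    cmd=cmd+3*ex; move_l(cmd,speed=30)
    o=get_obs(); F=o["wrist_force"]; x,y=loc(o)
    print(round(o["t"],1),"x",round(x,1),"y",round(y,2),"Fx",round(F@ex,1),"Fy",round(F@ey,1),"Fz",round(F[2],1),flush=True)
    if abs(F@ey)>12 or F@ex<-12 or x>2: break
print(cmd); say()
```

```text
13.7 x -94.3 y 0.14 Fx 0.9 Fy -0.1 Fz -0.2
14.0 x -91.8 y 0.11 Fx -1.0 Fy 0.1 Fz 0.3
14.2 x -88.8 y 0.06 Fx -0.7 Fy 0.2 Fz 0.5
14.5 x -85.8 y 0.06 Fx -1.5 Fy 0.9 Fz 1.4
14.7 x -82.8 y 0.0 Fx -1.4 Fy -0.6 Fz 2.4
15.0 x -79.8 y 0.01 Fx -0.5 Fy 0.1 Fz 2.2
15.2 x -76.8 y 0.04 Fx -1.4 Fy 0.6 Fz 2.8
15.5 x -73.8 y 0.03 Fx -1.4 Fy -0.4 Fz 3.1
15.7 x -70.8 y 0.03 Fx -1.5 Fy 0.1 Fz 2.2
16.0 x -67.8 y 0.03 Fx -2.6 Fy 0.1 Fz 2.3
16.2 x -64.9 y 0.02 Fx -2.0 Fy -0.5 Fz 4.4
16.5 x -61.9 y 0.03 Fx -2.3 Fy -0.8 Fz 3.5
16.7 x -58.9 y 0.03 Fx -1.4 Fy 0.2 Fz 4.2
17.0 x -55.9 y 0.04 Fx -2.7 Fy -0.0 Fz 3.9
17.2 x -52.9 y 0.02 Fx -1.3 Fy 0.3 Fz 3.6
17.5 x -49.9 y 0.02 Fx -2.3 Fy 0.0 Fz 4.1
17.7 x -46.9 y 0.03 Fx -1.9 Fy 0.1 Fz 3.3
18.0 x -43.9 y 0.03 Fx -2.4 Fy -0.1 Fz 4.5
18.2 x -40.9 y 0.04 Fx -2.8 Fy -1.1 Fz 4.7
18.5 x -37.9 y 0.02 Fx -2.3 Fy -0.1 Fz 4.0
18.7 x -34.9 y 0.04 Fx -3.0 Fy 0.4 Fz 4.7
19.0 x -31.9 y 0.01 Fx -2.3 Fy 0.1 Fz 5.2
19.2 x -28.9 y 0.01 Fx -3.2 Fy 1.3 Fz 5.3
19.5 x -25.9 y 0.03 Fx -3.2 Fy 0.2 Fz 4.6
19.7 x -22.9 y 0.03 Fx -2.6 Fy 0.6 Fz 5.5
20.0 x -19.9 y -0.0 Fx -3.2 Fy 0.4 Fz 5.9
20.2 x -16.9 y 0.02 Fx -3.6 Fy 0.2 Fz 4.7
20.5 x -13.9 y 0.04 Fx -2.9 Fy -0.5 Fz 5.0
20.7 x -10.9 y 0.03 Fx -3.3 Fy 0.6 Fz 5.3
21.0 x -8.0 y 0.01 Fx -3.8 Fy 0.2 Fz 5.6
21.2 x -5.6 y -0.06 Fx -4.6 Fy -0.6 Fz 8.8
21.5 x -4.8 y -0.12 Fx -11.5 Fy -1.2 Fz 14.2
[546.54942923 134.97376927  44.9       ]
21.49 [543.8 135.   45.1] [179.6  -0.  -92.8] 45.7 [-11.6  -0.7  14.2]
```

Run:
```python
from h import *
import cv2
ex=place(BOX*[0,0,1],[(1,0,0)])[0]; ey=place(BOX*[0,0,1],[(0,1,0)])[0]
grip(40,110)
cmd=np.array([546.549,134.974,44.9]); 
for i in range(40):
    cmd=cmd+1*ex; move_l(cmd,speed=20)
    o=get_obs(); F=o["wrist_force"]; d=o["tcp_pos"]-place(BOX,[(0,105,0)])[0]; x=d@ex+10
    print(round(o["t"],1),"x",round(x,1),"y",round(d@ey,2),"z",round(d[2],1),"Fx",round(F@ex,1),"Fy",round(F@ey,1),"Fz",round(F[2],1),round(o["ee_rot"][0],1),flush=True)
    if F@ex<(-25 if x>9 else -45) or abs(F@ey)>15 : break
print(cmd)
for s in("scene","top"):
    im=get_image(s)[:,:,::-1]; cv2.imwrite(f"pics/{s}3.png",im)
```

```text
22.0 x -4.6 y -0.13 z 45.3 Fx -14.3 Fy -1.1 Fz 16.3 179.5
22.2 x -4.5 y -0.12 z 45.4 Fx -16.2 Fy -1.4 Fz 19.4 179.4
22.5 x -4.4 y -0.12 z 45.5 Fx -18.9 Fy -1.6 Fz 22.9 179.3
22.7 x -4.4 y -0.15 z 45.6 Fx -21.7 Fy -2.7 Fz 24.6 179.1
23.0 x -2.8 y -0.03 z 45.5 Fx -20.3 Fy -0.9 Fz 23.4 179.2
23.2 x -1.3 y -0.0 z 45.5 Fx -19.4 Fy -1.2 Fz 21.8 179.3
23.5 x 0.3 y 0.03 z 45.4 Fx -16.4 Fy -0.8 Fz 19.1 179.4
23.7 x 2.1 y 0.06 z 45.4 Fx -13.3 Fy -0.4 Fz 18.1 179.5
24.0 x 3.6 y 0.03 z 45.3 Fx -13.5 Fy -0.6 Fz 16.1 179.6
24.2 x 3.7 y 0.03 z 45.4 Fx -15.7 Fy -1.8 Fz 18.5 179.4
24.5 x 5.7 y 0.04 z 45.3 Fx -13.0 Fy -1.6 Fz 15.8 179.6
24.7 x 5.8 y 0.04 z 45.4 Fx -14.9 Fy -1.0 Fz 17.2 179.4
25.0 x 7.7 y 0.04 z 45.3 Fx -13.0 Fy -0.3 Fz 15.8 179.6
25.2 x 9.3 y 0.03 z 45.2 Fx -11.4 Fy -0.4 Fz 14.1 179.7
25.5 x 11.6 y 0.0 z 45.1 Fx -7.6 Fy -2.1 Fz 9.0 179.8
25.7 x 13.8 y -0.05 z 45.1 Fx -4.1 Fy 0.0 Fz 7.3 180.0
26.0 x 14.2 y -0.06 z 45.1 Fx -6.2 Fy -0.9 Fz 8.5 179.9
26.2 x 14.4 y -0.06 z 45.1 Fx -7.4 Fy -0.2 Fz 10.4 179.8
26.5 x 14.7 y -0.11 z 45.2 Fx -10.9 Fy -0.7 Fz 13.0 179.7
26.7 x 14.9 y -0.14 z 45.3 Fx -13.5 Fy -0.1 Fz 15.1 179.6
27.0 x 14.9 y -0.12 z 45.4 Fx -15.2 Fy -0.4 Fz 17.4 179.4
27.2 x 15.2 y -0.14 z 45.5 Fx -16.3 Fy -1.4 Fz 20.4 179.3
27.5 x 15.2 y -0.15 z 45.5 Fx -19.2 Fy -1.9 Fz 23.4 179.2
27.7 x 15.2 y -0.14 z 45.5 Fx -22.2 Fy -2.0 Fz 25.1 179.1
28.0 x 15.2 y -0.15 z 45.6 Fx -25.5 Fy -2.6 Fz 28.4 178.9
[571.52020553 133.77446075  44.9       ]
```

Run:
```python
from h import *
import cv2
ex=place(BOX*[0,0,1],[(1,0,0)])[0]
cmd=np.array([571.52,133.774,44.9])-8*ex; move_l(cmd,speed=30); say("relaxed")
grip(85); say("open")
move_l([cmd[0],cmd[1],90],speed=100)
move_l([cmd[0],cmd[1],230],speed=200)
b=place(BOX,[(-45,-65,155)])[0]; print("bar",b)
print(solve_ik([b[0],b[1],220],[180,0,YB+90]),solve_ik([b[0],b[1],220],[180,0,YB-90]))
goto([b[0]-60,b[1]-150,300],[180,0,YB+90]); say("clear")
im=get_image("scene"); cv2.imwrite("pics/scene4.png",im[:,:,::-1]); im=get_image("top"); cv2.imwrite("pics/top4.png",im[:,:,::-1])
a=cv2.imread("pics/top4.png")[190:330,220:360]; b=cv2.imread("pics/scene4.png")[220:360,320:460]
cv2.imwrite("pics/v5.png",cv2.resize(np.hstack([a,b]),None,fx=2.85,fy=2.85,interpolation=2))
```

```text
relaxed 28.48 [563.3 134.   45.1] [180.   -0.  -92.7] 44.8 [-5.  -0.7  7.5]
open 28.96 [563.6 134.1  44.6] [-180.     0.   -92.8] 85.0 [ 0.8 -0.5 -0.2]
bar [505.43302799 -33.26596372 155.        ]
[-1.17090675e+01 -1.59509683e+00  1.08867868e+02 -2.54444375e-14
  7.27272292e+01 -8.95887012e+00] None
clear 32.33 [ 445.4 -182.9  299.5] [-180.     0.    -2.7] 85.4 [0.2 0.6 0.3]
```

View pics/v5.png

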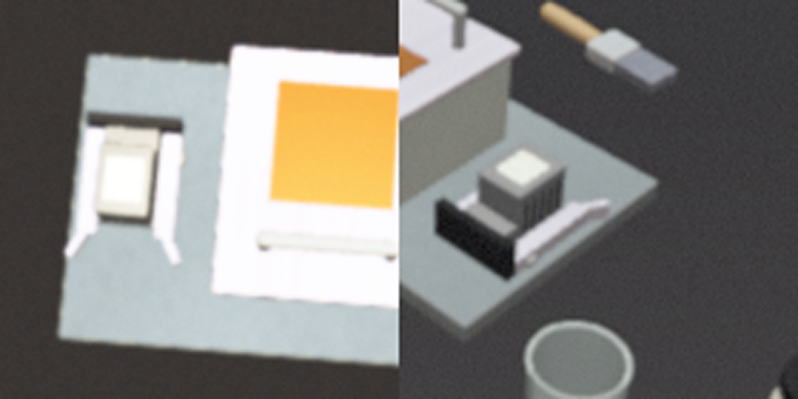

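Run:
```python
from h import *
import cv2
b=place(BOX,[(-45,-65,155)])[0]; R=[180,0,YB+90]
ex=place(BOX*[0,0,1],[(1,0,0)])[0]
goto([b[0],b[1],215],R); say("above")
go_l([b[0],b[1],136.5],R,speed=120,n=1); say("at bar")
grip(4,60); o=say("gripped")
d=(o["tcp_pos"]-b)@ex; print("bar offset along x",d.round(2))
start=np.array([b[0],b[1],o["tcp_pos"][2]])+d*ex
r=np.hypot(160,45); a0=np.arctan2(45,-160)
pt=lambda deg:start+((r*np.cos(a0-np.radians(deg))+160)*ex+[0,0,r*np.sin(a0-np.radians(deg))-45])
for t in range(6,61,6):
    move_l(pt(t),speed=60); say(t)
    if np.linalg.norm(get_obs()["wrist_force"])>35: print("STOP"); break
print("err",(get_obs()["tcp_pos"]-pt(t)).round(2))
for s in("scene","top"): cv2.imwrite(f"pics/{s}5.png",get_image(s)[:,:,::-1])
cv2.imwrite("pics/v6.png",cv2.resize(cv2.imread("pics/scene5.png")[130:370,200:520],None,fx=2.5,fy=2.5,interpolation=2))
```

```text
above 33.18 [505.8 -33.7 215.6] [179.9  -0.   -2.7] 85.3 [ 0.4 -0.   0.9]
at bar 34.39 [504.4 -32.9 135.4] [180.   -0.   -2.7] 84.7 [-0.1  0.1 -0.4]
gripped 35.08 [506.7 -33.1 135.7] [-180.    -0.3   -2.8] 10.0 [ 5.5  0.9 -3.3]
bar offset along x 1.22
6 35.53 [511.6 -33.4 151.3] [-1.8e+02  1.0e-01 -2.8e+00] 9.6 [ 1.8  0.7 -4.6]
12 35.98 [518.8 -33.7 168.1] [-1.8e+02  1.0e-01 -2.7e+00] 10.2 [-2.2  1.  -4.8]
18 36.42 [527.6 -34.2 183.6] [-180.     0.2   -2.7] 10.0 [-3.8  1.2 -3.9]
24 36.86 [538.  -34.7 198.5] [-180.     0.2   -2.7] 9.9 [-8.2  0.6  0.4]
30 37.3 [549.2 -35.3 211.3] [-180.     0.3   -2.7] 9.9 [-9.1  0.9 -1. ]
36 37.74 [562.9 -36.  224.3] [ 1.8e+02  1.0e-01 -2.7e+00] 9.7 [-10.2   0.7   5.2]
42 38.18 [576.8 -36.7 234.7] [180.    0.2  -2.7] 10.0 [-11.1   1.    6.5]
48 38.62 [593.3 -37.6 244.7] [180.   -0.   -2.7] 9.7 [-9.7  1.7  7.7]
54 39.07 [609.1 -38.4 251.9] [180.   -0.   -2.7] 9.5 [-9.8  1.3  9.4]
60 39.51 [627.1 -39.3 258.2] [179.9  -0.3  -2.7] 9.7 [-7.6  2.  10.2]
err [ 1.63 -0.27  6.49]
```

View pics/v6.png

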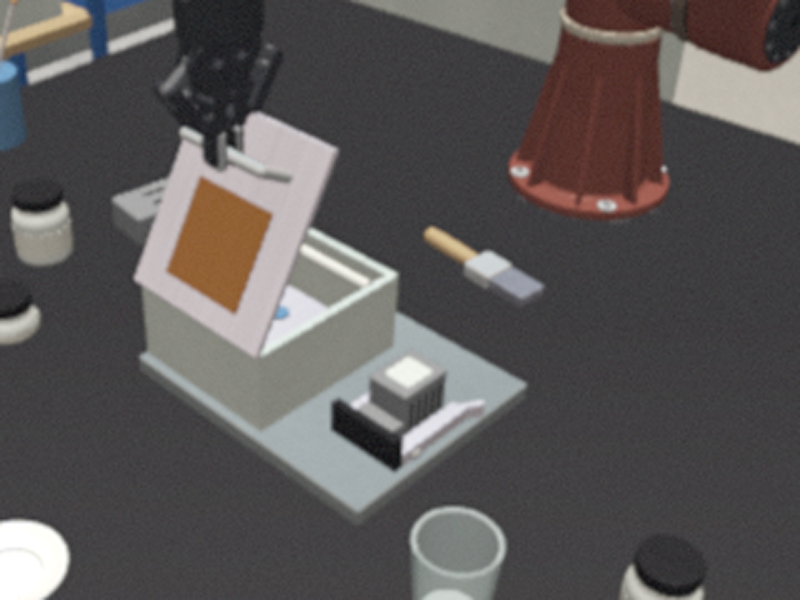

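Run:
```python
from h import *
say()
m=lambda th:np.array([(115-s*np.cos(th)+9*np.sin(th),y,110+s*np.sin(th)+9*np.cos(th)) for s,y in((200,-153),(200,23),(0,23),(0,-153))])
u=np.array([(258,112),(338,150),(262,353),(136,277)])/2.5+[200,130]
bu=np.array([(182,132),(290,178)])/2.5+[200,130]
def bar(th):
    a=np.arctan2(45,-160)-th; r=166.2
    return [(115+r*np.cos(a),y,110+r*np.sin(a)) for y in(-115,-15)]
for box0 in ((553.5,29.5),(555.5,33.3)):
    f=lambda p:np.r_[(proj("scene",place((p[1],p[2],-.05),np.r_[m(p[0]),bar(p[0])]))-np.r_[u,bu]).ravel(),(p[1]-box0[0])/3,(p[2]-box0[1])/3]
    r=least_squares(f,(1.,*box0)); print(np.degrees(r.x[0]),r.x[1:],r.fun.round(1))
```

```text
39.61 [627.  -39.3 258.1] [179.9  -0.3  -2.7] 9.7 [-8.3  0.3 10.1]
50.530220002422766 [554.13733621  30.94488885] [-13.4  -6.4   7.7   2.9  -2.7   1.7  -1.1   0.6  10.9   0.7  -2.4  -2.9
   0.2   0.5]
50.8411144546569 [554.6860811  32.1953031] [-13.5  -6.3   7.7   3.   -2.5   2.1  -0.9   0.9  10.8   0.9  -2.4  -2.6
  -0.3  -0.4]
```

```bash
cat > ang.py <<'E'
from h import *
def angle(pts,bars,off=(200,130),k=2.5):
    m=lambda th:np.array([(115-s*np.cos(th)+9*np.sin(th),y,110+s*np.sin(th)+9*np.cos(th)) for s,y in((200,23),(0,23),(0,-153))])
    def bar(th):
        a=np.arctan2(45,-160)-th; r=166.2
        return [(115+r*np.cos(a),y,110+r*np.sin(a)) for y in(-115,-15)]
    u=np.array(pts+bars)/k+off
    f=lambda p:np.r_[(proj("scene",place((p[1],p[2],-.05),np.r_[m(p[0]),bar(p[0])]))-u).ravel(),(p[1]-554.5)/3,(p[2]-32)/3]
    r=least_squares(f,(1.,554.5,32),loss="soft_l1"); return np.degrees(r.x[0]),f(r.x).round(1)
E
python3 - <<'E'
from ang import *
print(angle([(338,150),(262,353),(136,277)],[(182,132),(265,170)]))
import cv2
im=cv2.imread("pics/scene5.png")[160:280,240:360]; im=cv2.resize(im,None,fx=5,fy=5,interpolation=2)
for deg,c in((50,(0,0,255)),(55,(0,255,0)),(60,(255,0,0))):
    t=np.radians(deg); L=[(115-s*np.cos(t)+9*np.sin(t),y,110+s*np.sin(t)+9*np.cos(t)) for s,y in((200,-153),(200,23),(0,23),(0,-153))]
    a=np.arctan2(45,-160)-t; B=[(115+166.2*np.cos(a),y,110+166.2*np.sin(a)) for y in(-115,-15)]
    for P,cl in((L,True),(B,False)):
        q=((proj("scene",place((554.5,32,-.05),P))-[240,160])*5).astype(int); cv2.polylines(im,[q],cl,c,1)
cv2.imwrite("pics/v7.png",im)
E
```

```text
(np.float64(61.06402279635249), array([-0.3, -0.9, -1.4,  1.5,  0.3,  0.5,  2.8,  0.3, -0.3,  0.2, -1.7,
       -0.2]))
```

View pics/v7.png

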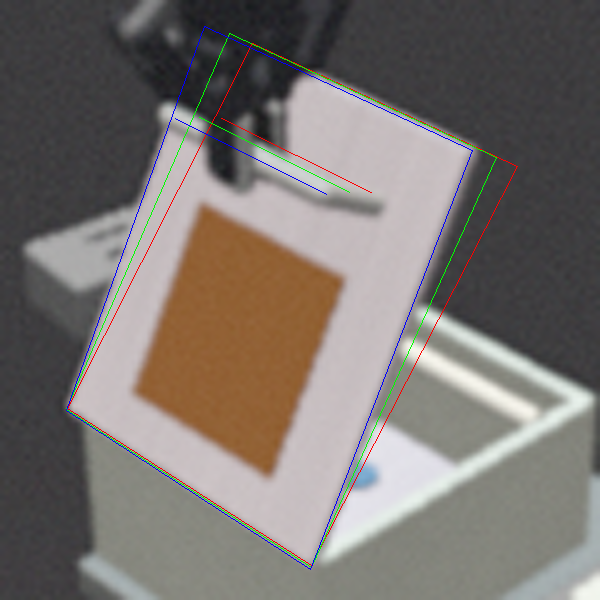

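Run:
```python
from h import *
import cv2
move_l([625.5,-39.1,256],speed=15)
for _ in range(4): wait(.5); o=say()
print(o["qvel"].round(2))
cv2.imwrite("pics/scene6.png",get_image("scene")[:,:,::-1])
im=cv2.resize(cv2.imread("pics/scene6.png")[160:340,240:420],None,fx=3.3,fy=3.3,interpolation=2)
t=np.radians(60); L=[(115-s*np.cos(t)+9*np.sin(t),y,110+s*np.sin(t)+9*np.cos(t)) for s,y in((200,-153),(200,23),(0,23),(0,-153))]
cv2.polylines(im,[((proj("scene",place((554.5,32,-.05),L))-[240,160])*3.3).astype(int)],True,(255,0,0),1)
cv2.imwrite("pics/v8.png",im)
```

```text
40.54 [625.7 -39.2 257.9] [180.   -0.   -2.7] 9.9 [-5.7  0.2  1.3]
41.04 [625.7 -39.2 257.9] [180.   -0.   -2.7] 9.4 [-5.6  0.3  1.3]
41.54 [625.7 -39.2 257.9] [180.   -0.   -2.7] 9.7 [-6.2  1.6  0.5]
42.04 [625.7 -39.2 257.9] [180.   -0.   -2.7] 9.8 [-6.1  0.7  0.8]
[-0.01  0.06  0.04  0.13  0.02 -0.01]
```

View pics/v8.png

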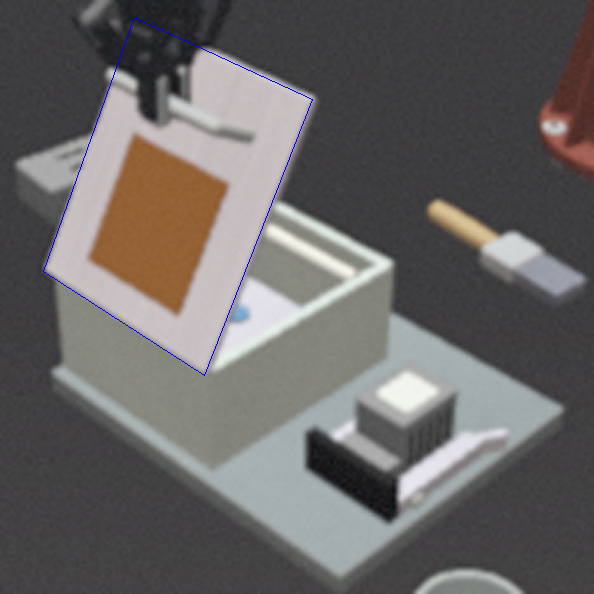

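The lid matches the 60° overlay, held steady with about 6 N, and the battery sits against the end stop untouched. I'm handing in now.

```bash
python3 -c "
from station import *
sign_off()"
```

```text
the job is handed in; nothing more can be done
```

The battery is home in its shoe and released, and the lid is held at about 60° in the gripper's fingers. I handed the job in at about 42 s.

- **Battery:** I slid it along the shoe with the lid still shut. It passed the detent, clicked, and stopped at 15.2 mm against a nominal 15. I then let go. The last pictures show it upright, with its nose at the end stop.
- **Lid:** I gripped the bar and raised it. A model overlay on the last picture fits 60°, and the corner fit just before a final small adjustment gave 61°. It stood still for 2 s with about 6 N on the wrist.
- **Bystanders:** I never moved near the adapter, jars or glass. I did not measure their positions again at the end.

**Disagreements:**
- **Detent force:** getting past the detent took about 22 N at the wrist, including rubbing, more than the 5 to 15 N given.
- **Grip on the bar:** at 60° the fingers sat about 6 mm higher than planned, so the bar slipped a little along the pads. I eased the arm, which cut the upward load from about 10 N to 1 N, and the lid stayed steady.
- **Cameras:** the two differed by about 6 mm sideways. I corrected this using where the jaws centred on the battery.

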